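# Shut the transfer valve with its bar key

## Robot

A 6-joint arm with a two-finger parallel gripper is mounted at the origin on a cart in front of the work surface, level with it; the furniture and walls round the work are solid. World frame = base frame: x ahead of the robot, y to its left, z up, the work surface at z = 0. Lengths are in mm, angles in rad, forces in N, time in s.
With the tool pointing down it reaches from about 350 to 875 mm from the base axis. Payload 4.2 kg.
Tool frame: the origin (TCP) lies where the fingers leave the gripper's body, on its centre line; the fingertips stand 73 mm ahead of it and the grasp point (between the pads) lies 54 mm ahead of it; z points along the fingers, y is the line along which they close (so a half turn about z gives the same grasp; the last joint's range is limited). The gripper opens to 85 mm and grips with 20 to 120 N. Pads are 22 mm wide; open, the fingers measure 114 mm over their backs; the gripper's body (76 mm by 85 mm) begins 54 mm behind the grasp point. The pads swing forward as they close: fully open they stand 13 mm farther back than shut.
Start: joints at [-1.061, 0.385, 0.008, 0, -1.194, -0.259], TCP at [155.129, -605.421, 303.912] pointing down, gripper open.
Joint ranges: [-3.14, 3.14], [-1.21, 2.06], [-1.07, 1.41], [-3.16, 2.05], [-2.99, -0.16], [-3.1, 3.1]. Speed limits (rad/s): [2.79, 2.79, 3.14, 3.14, 3.14, 3.14].

## Interface

Orientations are given as a unit quaternion [x, y, z, w].
In Python, from bench import manip, let_go, clamp, vision, order gives the robot as it stands. Calls block until the motion is done:
- manip.movep(position, orientation): joint-space move of the TCP to a pose.
- manip.servo_line(position, rotation=None, feed=150, f_stop=None): straight line of the TCP; rotation=None keeps the orientation; feed is the mean speed in mm/s. With f_stop (N) it stops when the force on the tool has changed by that much, and returns True; else False.
- manip.move_j(angles): joint-space move.
- let_go() and clamp(f_grip=None): open the fingers fully, or close them until they stop; f_grip is the grip in N (None keeps the last).
- manip.pause(seconds).
- manip.solve_ik(position, orientation): joint angles nearest the present ones, or None.
- vision.get_image(name): name is "side" or "top" or "wrist"; returns the picture (400x640x3 uint8, blue, green, red); there is no depth.
- vision.camera_model(name): a dict with "camera_matrix" (3x3 intrinsics, pixels), "D" ([k1, k2, p1, p2, k3] as OpenCV has them; the pictures are not rectified), "R" (3x3) and "t" (3): a world point X has camera coordinates R X + t; the wrist camera has in their place "T_tool_cam" (4x4, takes a point from camera to tool coordinates, whose origin is the TCP and whose axes are the flange's). Camera axes: x right, y down, z forward; pixel columns grow to the right and rows downward; lengths in mm; the calibration is good to about 2 mm. A picture is of the moment at which its call begins: read the wrist's pose just before it. camera_model takes no time and is no camera call.
A pose or a line that the arm cannot do raises manip.IKError and nothing moves.
- order.hand_in(): hands the job in; it is judged then, once.
Readings, each from a call of its own:
- manip.current_time_s(): time.
- manip.current_joint_pos(): joint angles.
- manip.current_qvel(): joint speeds.
- manip.current_effort(): joint torques, N m.
- manip.current_ee_pos(): TCP position.
- manip.current_tool_rot(): TCP orientation.
- manip.current_wrist_force(): force on the tool from outside, world axes, zero at the start.
- manip.current_wrist_torque(): the same for the moment, N m.
- manip.current_finger_gap(): opening from 0.0 (shut) to 1.0 (fully open).
- manip.current_gripper_force(): force on a finger pad.
Only numpy, scipy, OpenCV 4.12 (cv2) and the standard library are available. Lean on these libraries where they do the work, as an engineer would, in place of code of your own. Each camera call takes 0.05 s, during which the arm holds its last target. There are 200 camera calls.

## Task

Shut the transfer valve on the table: take the key with the long, narrow head out of its wooden stand, lower it upright into the slot of the valve until its collar sits down on the valve, then turn it clockwise (seen from above) as far as it goes. Leave the key standing in the valve and let go of it; leave the square key in its stand.

Things in the scene. Friction and masses are not known exactly. Their poses are not given: they have to be found in the camera images.
- bar_key_head (a point): Centre of the flat head (40 x 12 mm, 30 high) of the loose steel bar key, 0.16 kg, upright in its stand, 90 mm tall. Below: round shank 15 thick, round collar 50 across and 6 thick, then the foot, a flat bar 36 x 10, 24 high. This point is 75 above the foot's underside, 51 above the collar's underside, 15 below the top. x along the long side of head and foot, y across, z up.
- square_key_head (a point): Centre of the head of the other loose steel key, a bystander that does not fit: same build and heights, but head 28 x 28 mm square and foot 26 x 26 mm. It stands in a like wooden stand of its own; which of the two keys is nearer to the valve varies.
- bar_key_stand: Fixed wooden block 66 x 66 mm, 30 high, that holds the bar key; origin at the centre of its underside. The key's collar rests on its top; the foot hangs in a pocket 26 deep with 2 mm of play, its long side along the block's x.
- valve_slot (a point): Centre of the slot mouth: on the turning axis, level with the top of the valve's steel core (84 mm across, top 34 above the table). x along the slot, z up; turns with the core. Slot 46 x 20 mm, 26 deep, flared to 56 x 30 over the top 5. The bar key's foot has 5 mm of play each side and up to 20 degrees in turning before it drives the core. Key home: head centre 51 above this point.
- valve_core (a joint): Angle of the core in rad: 0 open, 1.05 (60 degrees) shut against the stop; grows clockwise seen from above. Starts between 0 and 0.2. Friction of 0.06 N m keeps it where it is left, no spring. A brass pointer 4 mm high on the core's rim, in line with the slot, moves between two 9 mm steel pins.
- valve: Fixed brass valve housing round the core, 116 mm across, 30 high (pins to 39); origin at the centre of its underside, below the turning axis. Hose tails along its +x and -x reach 88 mm from the axis.
There are look-alikes about, which are no part of the job. Leave any black, red or turquoise look-alike of the part that bears bar_key_head alone.

How it is judged (in metres and radians):
On the way, in this order (a step that is already met when the one before it is completed fails the run):
1. the bar key is home in the slot (collar down on the core, within 5 mm) while the valve is still open (core below 0.4 rad) (horizontal distance between bar_key_head and valve_slot below 0.015 m and z of bar_key_head in the frame of valve_slot below 0.056 m and value of joint valve_core below 0.4 rad), for 0.1 s.
2. the core is turned shut with the key in it (core beyond 0.85 rad) (horizontal distance between bar_key_head and valve_slot below 0.015 m and z of bar_key_head in the frame of valve_slot below 0.058 m and value of joint valve_core above 0.85 rad), for 0.1 s.
At the end, for the whole second after the job is handed in: The valve's core stands at its shut stop (beyond 0.85 of 1.05 rad), the bar key stands upright (within 10 degrees) and fully home in the slot (head's centre within 15 mm of the axis, collar within 5 mm of the core's top), and the square key is still in its stand (within 30 mm) (value of joint valve_core above 0.85 rad and horizontal distance between bar_key_head and valve_slot below 0.015 m and z of bar_key_head in the frame of valve_slot below 0.056 m and angle between bar_key_head's own z axis and vertical below 0.17 rad and distance of square_key_head from where it was at the start of the episode below 0.03 m); the robot touches nothing.
It fails at once if the square key is pulled out or knocked over (moved more than 30 mm) (distance of square_key_head from where it was at the start of the episode above 0.03 m).
It also fails if it takes over 40 s, if anything falls off the work surface, if the arm or the gripper's body presses on something with over 40 N, if the wrist force passes 120 N, or if a joint passes its speed limit or range.

## Working session

There is one attempt and no reset: what is moved stays moved. The work goes in short steps, each a Python script; the robot and the scene stay as the last script left them, time stands still between calls to the robot, and variables do not carry over. Pictures are saved under pics/ and viewed, at most 10 in all, crops included, and the job is handed in when it is done.

```bash
ls; mkdir -p pics
python3 - <<'E'
from bench import manip, vision
import cv2, numpy as np
for n in ("top","side"):
    cv2.imwrite(f"pics/{n}0.png", vision.get_image(n))
    m=vision.camera_model(n); print(n,m)
m=vision.camera_model("wrist"); print(m)
print(manip.current_tool_rot(), manip.current_time_s())
E
```

```text
pics
top {'camera_matrix': array([[472.00501648,   0.        , 320.08843723],
       [  0.        , 472.00501648, 195.41248274],
       [  0.        ,   0.        ,   1.        ]]), 'D': array([-0.10963409,  0.        ,  0.        ,  0.        ,  0.        ]), 'R': array([[-0.0298781 , -0.99931126,  0.02200675],
       [-0.99701998,  0.02822857, -0.07179347],
       [ 0.0711228 , -0.02408622, -0.99717672]]), 't': array([-278.23945784,  473.48615297, 1215.6239406 ])}
side {'camera_matrix': array([[436.37794876,   0.        , 326.51538167],
       [  0.        , 436.37794876, 195.79127798],
       [  0.        ,   0.        ,   1.        ]]), 'D': array([0.0082207, 0.       , 0.       , 0.       , 0.       ]), 'R': array([[ 0.90711696, -0.420873  ,  0.0021757 ],
       [-0.17568261, -0.38334007, -0.90674473],
       [ 0.38245841,  0.8221413 , -0.42167435]]), 't': array([-554.08980998,   39.7447665 , 1086.07899151])}
{'camera_matrix': array([[360.63304384,   0.        , 313.57605773],
       [  0.        , 360.63304384, 199.2427631 ],
       [  0.        ,   0.        ,   1.        ]]), 'D': array([-0.05904252,  0.        ,  0.        ,  0.        ,  0.        ]), 'T_tool_cam': array([[ 4.01401613e-05, -9.61712374e-01, -2.74060774e-01,
         6.99180929e+01],
       [ 9.99999991e-01,  3.12880119e-06,  1.35485110e-04,
         4.05273390e-01],
       [-1.29440225e-04, -2.74060777e-01,  9.61712365e-01,
        -7.02103021e+01],
       [ 0.00000000e+00,  0.00000000e+00,  0.00000000e+00,
         1.00000000e+00]])}
[-1.25015638e-01  9.92154255e-01  9.93319181e-04 -1.94924987e-04] 0.1
```

View pics/top0.png

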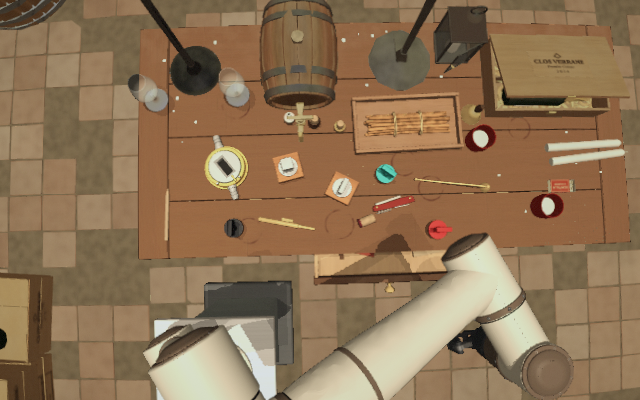

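View pics/side0.png

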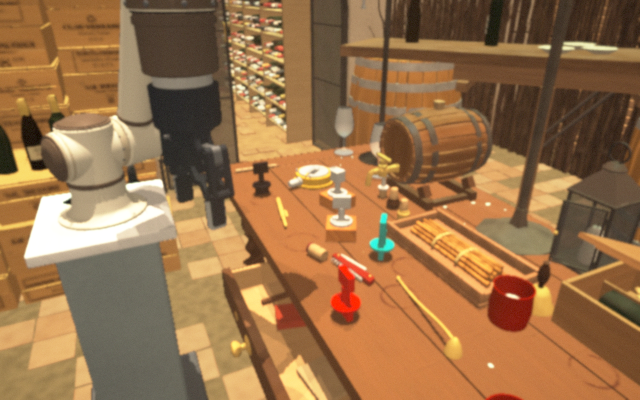

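Top view: valve at (226,168), and two metal keys in wooden stands at (288,167) and (342,187). The look-alikes are turquoise (386,174), red (438,229) and black (234,228). I'll locate these roughly and enlarge the two candidates.

```bash
cat > h.py <<'E'
import numpy as np, cv2
from scipy.spatial.transform import Rotation as R
from bench import manip, let_go, clamp, vision, order
def cam(n, pose=None):
    m=vision.camera_model(n)
    if n!="wrist": return m["camera_matrix"],m["D"],m["R"],m["t"]
    T=np.eye(4); T[:3,:3]=R.from_quat(pose[1]).as_matrix(); T[:3,3]=pose[0]
    W=np.linalg.inv(T@m["T_tool_cam"]); return m["camera_matrix"],m["D"],W[:3,:3],W[:3,3]
def unproj(c,uv,z):
    K,D,Rm,t=c; uv=np.array(uv,float).reshape(-1,1,2)
    n=cv2.undistortPoints(uv,K,D).reshape(-1,2)
    d=np.c_[n,np.ones(len(n))]@Rm; o=-Rm.T@t
    return o+d*((z-o[2])/d[:,2])[:,None]
def proj(c,X):
    K,D,Rm,t=c
    return cv2.projectPoints(np.array(X,float).reshape(-1,3),cv2.Rodrigues(Rm)[0],t,K,D)[0].reshape(-1,2)
def down(yaw):  # tool z down; tool y (closing line) at angle yaw in world xy
    y=np.array([np.cos(yaw),np.sin(yaw),0]); z=np.array([0,0,-1.]); x=np.cross(y,z)
    return R.from_matrix(np.c_[x,y,z]).as_quat()
def pose(): return np.array(manip.current_ee_pos()),np.array(manip.current_tool_rot())
E
python3 - <<'E'
from h import *
im=cv2.imread("pics/top0.png"); c=cam("top")
print(unproj(c,[[226,168],[288,167],[342,187]],34).round(0), unproj(c,[[288,167],[342,187]],90).round(0))
a=cv2.resize(im[120:220,190:370],None,fx=4.4,fy=4.4,interpolation=cv2.INTER_CUBIC)
cv2.imwrite("pics/crop1.png",a[:600])
E
```

```text
[[ 543.  -49.   34.]
 [ 541. -210.   34.]
 [ 484. -349.   34.]] [[ 533. -213.   90.]
 [ 480. -345.   90.]]
```

View pics/crop1.png

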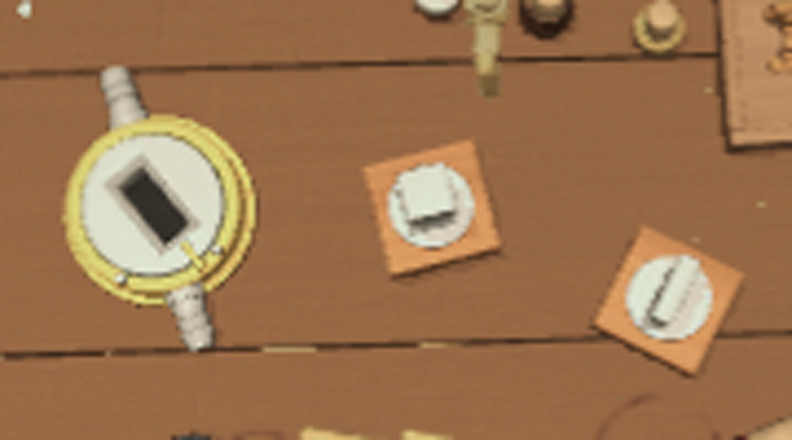

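Candidates: the head at top (288,167) is square (the bystander). The head at (342,187) is long and narrow, so it is the bar key. The coloured ones are look-alikes. Rough bar key (482,-347) with long axis about -31°. Valve (543,-49), slot about 34°, pointer near its open pin. Next I'll check wrist ranges and look with the wrist camera.

Run:
```python
from h import *
d=np.radians
for y in (59,-121):
    for p,yy in (((482,-347,135),y),((482,-347,300),y),((543,-49,139),y+65),((543,-49,139),y+65-85),((543,-49,139),y+65-180),((543,-49,139),y+65-265)):
        q=manip.solve_ik(p,down(d(yy))); print(y,yy,p,None if q is None else np.round(q,2))
```

```text
59 59 (482, -347, 135) [-0.35  0.5  -0.28  0.   -0.79 -1.76]
59 59 (482, -347, 300) [-0.35  0.33 -0.08  0.   -1.16 -1.76]
59 124 (543, -49, 139) [ 0.21  0.43 -0.4   0.   -0.74 -1.18]
59 39 (543, -49, 139) [ 0.21  0.43 -0.4   0.   -0.74 -2.67]
59 -56 (543, -49, 139) [ 0.21  0.43 -0.4   0.   -0.74  1.96]
59 -141 (543, -49, 139) [ 0.21  0.43 -0.4   0.   -0.74  0.47]
-121 -121 (482, -347, 135) [-0.35  0.5  -0.28  0.   -0.79  1.38]
-121 -121 (482, -347, 300) [-0.35  0.33 -0.08  0.   -1.16  1.38]
-121 -56 (543, -49, 139) [ 0.21  0.43 -0.4   0.   -0.74  1.96]
-121 -141 (543, -49, 139) [ 0.21  0.43 -0.4   0.   -0.74  0.47]
-121 -236 (543, -49, 139) [ 0.21  0.43 -0.4   0.   -0.74 -1.18]
-121 -321 (543, -49, 139) [ 0.21  0.43 -0.4   0.   -0.74 -2.67]
```

```bash
python3 - <<'E'
from h import *
import json
d=np.radians; P={}
for n,p,y in (("valve",(543,-49,260),-56),("key",(482,-347,280),-121)):
    manip.movep(p,down(d(y))); manip.pause(0.3)
    q=pose(); P[n]=[q[0].tolist(),q[1].tolist()]
    cv2.imwrite(f"pics/w_{n}.png",vision.get_image("wrist"))
json.dump(P,open("P.json","w")); print(manip.current_time_s(),P)
E
python3 -c "
import cv2,numpy as np
a=[cv2.imread(f'pics/w_{n}.png') for n in ('valve','key')]
cv2.imwrite('pics/w2.png',np.vstack([i[50:350,:] for i in a]))"
```

```text
4.3833 {'valve': [[542.9960263377077, -49.328165483033374, 259.99616048371274], [0.9564030257912419, 0.29205008516121633, 3.717116762707803e-06, -9.307801887085547e-07]], 'key': [[482.4792825839209, -346.19129230278145, 280.0452330721055], [0.963855007671955, -0.26642733296152227, 2.0400143114284784e-05, 4.532117464735077e-06]]}
```

View pics/w2.png

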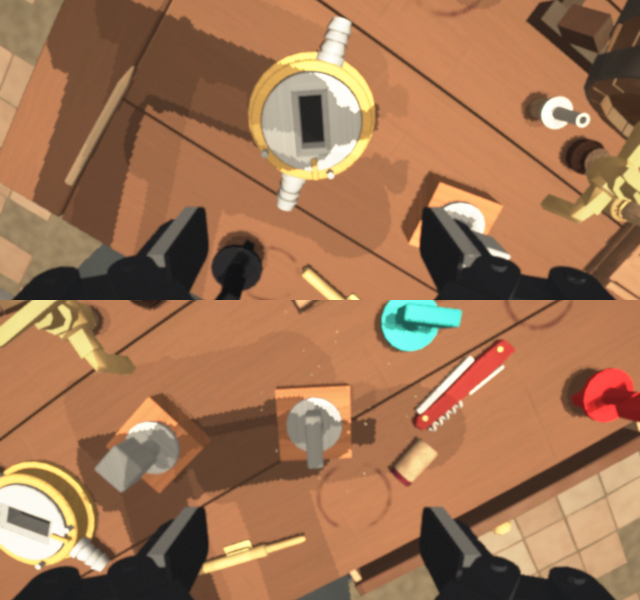

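Wrist views. Valve picture: valve core at about (312,168), slot nearly vertical in the image, pointer at (316,218), and the open space between the fingers is clear. Key picture: bar key head at about (314,196), nearly vertical on its stand, as expected. I'll zoom both for corner measurements.

```bash
python3 -c "
import cv2,numpy as np
a=cv2.imread('pics/w_valve.png')[95:235,245:385]; b=cv2.imread('pics/w_key.png')[130:230,265:365]
a=cv2.resize(a,(560,560),interpolation=cv2.INTER_CUBIC)[:,80:440]
b=cv2.resize(b,(560,560),interpolation=cv2.INTER_CUBIC)[:,40:440]
for i in range(0,560,40):
  for im in (a,b): cv2.putText(im,str(i),(0,i+4),0,.3,(255,0,0),1); cv2.line(im,(0,i),(6,i),(255,0,0),1); cv2.line(im,(i,0),(i,6),(255,0,0),1)
cv2.imwrite('pics/z2.png',np.hstack([a,b]))"
```

```text
(no output)
```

View pics/z2.png

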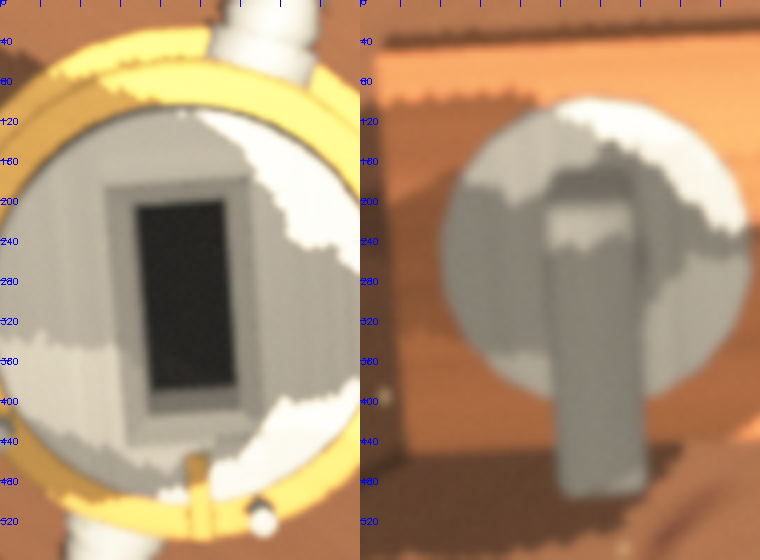

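Run:
```python
from h import *
import json
P=json.load(open("P.json"))
cv=cam("wrist",P["valve"]); ck=cam("wrist",P["key"])
V=np.array([[105,188],[248,178],[264,432],[127,447]],float); V=(V+[80,0])/4-.375+[245,95]
K=np.array([[547,203],[632,200],[647,490],[559,496]],float); K=(K-[320,0])/5.6-.41+[265,130]
for n,c,q,z in (("flare",cv,V,34),("head",ck,K,96)):
    X=unproj(c,q,z)[:,:2]; L=(X[0]+X[1]-X[2]-X[3])/2; W=(X[1]+X[2]-X[0]-X[3])/2
    print(n,X.mean(0).round(1),np.linalg.norm(L).round(1),np.linalg.norm(W).round(1),np.degrees(np.arctan2(L[1],L[0])).round(1))
# core circle: left edge x=0->(z2) etc.
C=np.array([[182,105],[158,505]],float); C=(C+[80,0])/4-.375+[245,95]
print("core edges",unproj(cv,C,34).round(1))
C=np.array([[441,250],[752,250],[596,97]],float); C=(C-[320,0])/5.6-.41+[265,130]
print("collar",unproj(ck,C,36).round(1))
p=(np.array([[200,455],[202,535]],float)+[80,0])/4-.375+[245,95]
print("pointer",unproj(cv,p,38).round(1))
t=cam("top"); 
print("top proj",proj(t,[[543,-49,34],[482,-347,96]]).round(1))
```

```text
flare [547.8 -43.6] 54.8 29.4 38.0
head [ 483.9 -347.4] 39.3 11.3 -28.3
core edges [[583.1 -18.9  34. ]
 [509.4 -62.   34. ]]
collar [[ 497.2 -326.6   36. ]
 [ 471.8 -368.9   36. ]
 [ 505.4 -360.2   36. ]]
pointer [[524.9 -62.5  38. ]
 [510.2 -73.   38. ]]
top proj [[226.  167.8]
 [342.9 185.8]]
```

Sizes match (flare 54.8x29.4, head 39.3x11.3, collar 49 wide and concentric with the head), so I'm going for the grasp.

Run:
```python
from h import *
r=np.radians; q=down(r(-118.3))
manip.movep((484.2,-347.5,200),q)
print(manip.servo_line((484.2,-347.5,135),feed=90,f_stop=15),pose()[0])
clamp(80); manip.pause(.2)
print(manip.current_finger_gap(),manip.current_gripper_force(),manip.current_wrist_force())
print(manip.servo_line((484.2,-347.5,175),feed=80,f_stop=25))
manip.servo_line((484.2,-347.5,270),feed=150)
print(manip.current_finger_gap(),manip.current_wrist_force())
manip.movep((547.2,-45,270),down(r(-53))); manip.servo_line((547.2,-45,185),feed=120); manip.pause(.2)
p=pose();print(p,manip.current_time_s())
cv2.imwrite("pics/w_c.png",vision.get_image("wrist")); cv2.imwrite("pics/s_c.png",vision.get_image("side"));cv2.imwrite("pics/t_c.png",vision.get_image("top"))
a=cv2.imread("pics/w_c.png")[90:390,170:470]; b=cv2.imread("pics/s_c.png")[110:230,260:380]
cv2.imwrite("pics/c.png",np.hstack([cv2.resize(a,(480,480)),cv2.resize(b,(320,320))] if 0 else [cv2.resize(a,(400,400)),cv2.resize(b,(400,400))]))
```

```text
False [ 484.67654854 -347.72904522  135.73009898]
0.12823592776506948 78.57855498790741 [-0.02431019 -0.0460064   2.80639146]
False
0.1294754073287364 [-0.66050651  0.15919316 -2.8858724 ]
(array([547.59264403, -44.93541755, 185.8861172 ]), array([9.48311748e-01, 3.17338852e-01, 9.29686045e-04, 1.34769135e-04])) 10.2167
```

View pics/c.png

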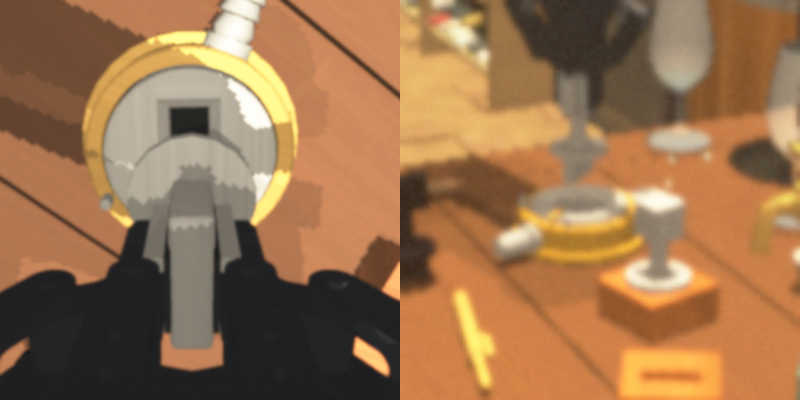

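The key hangs upright in the grip, centred over the valve (wrist crop: collar x=192, slot x=189; side crop: key 577, valve 580). The square key is still in its stand. Lowering now.

Run:
```python
from h import *
print(manip.servo_line((547.2,-45,136),feed=40,f_stop=12)); manip.pause(.2)
print(pose()[0],manip.current_wrist_force(),manip.current_wrist_torque(),manip.current_finger_gap(),manip.current_time_s())
cv2.imwrite("pics/s_d.png",vision.get_image("side")); cv2.imwrite("pics/w_d.png",vision.get_image("wrist"))
a=cv2.imread("pics/w_d.png")[90:390,170:470]; b=cv2.imread("pics/s_d.png")[110:230,260:380]
cv2.imwrite("pics/d.png",np.hstack([cv2.resize(a,(400,400)),cv2.resize(b,(400,400))]))
```

```text
True
[547.01563534 -44.98575903 139.20348068] [-1.7743392   0.15203911  5.18696739] [0.26869351 0.18185718 0.03133215] 0.12454318351921573 11.625
```

View pics/d.png

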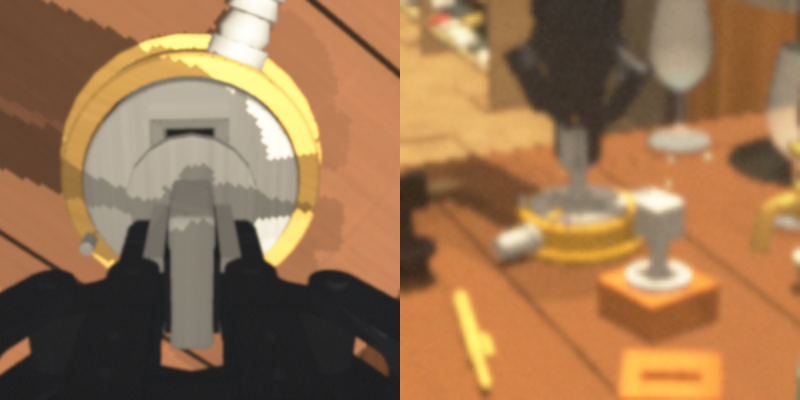

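Run:
```python
from h import *
p=pose(); c=cam("wrist",p); f=lambda a:np.array(a,float)*.75-.1+[170,90]
X=unproj(c,f([[151,119],[228,119],[166,129],[214,129]]),34)
a=r=R.from_quat(p[1]).as_matrix()
for n,P in (("flare/slot",X),("core top,L,R",unproj(c,f([[191,77],[82,170],[300,170]]),34)),("collar top",unproj(c,f([[192,136]]),40))):
    print(n,((P-p[0])@a)[:,:2].round(1))
print(manip.current_wrist_force(),manip.current_ee_pos())
```

```text
flare/slot [[ 29.6 -15.7]
 [ 29.6  13. ]
 [ 25.8 -10.2]
 [ 25.8   7.9]]
core top,L,R [[ 45.3  -0.8]
 [  9.5 -42.9]
 [  9.5  41.3]]
collar top [[24.6 -0.4]]
[-1.00360166  0.40587076  5.59971387] [547.03028656 -44.99881806 139.23115718]
```

Height is exactly home (139.2) and it is about 2 mm off along the slot. I'll recentre and turn clockwise in steps, watching the torque.

Run:
```python
from h import *
r=np.radians
manip.servo_line((548.3,-43.4,139),feed=20); manip.pause(.2)
print(manip.current_wrist_force(),manip.current_wrist_torque())
for k in list(range(10,66,11))+[70,75,80,84]:
    manip.movep((548.3,-43.4,139),down(r(-53-k))); manip.pause(.1)
    t=manip.current_wrist_torque(); f=manip.current_wrist_force(); y=R.from_quat(manip.current_tool_rot()).as_matrix()[:,1]
    print(k,np.degrees(np.arctan2(y[1],y[0])).round(1),np.round(t,2),np.round(f,1),round(manip.current_finger_gap(),3),round(manip.current_time_s(),1),flush=True)
    if abs(t[2])>1.2: break
print(pose()[0]); cv2.imwrite("pics/t_e.png",vision.get_image("top"));cv2.imwrite("pics/w_e.png",vision.get_image("wrist"))
b=cv2.imread("pics/w_e.png")[90:390,170:470]
cv2.imwrite("pics/e.png",cv2.resize(b,(600,600)))
```

```text
[-0.82856957  1.19605958  4.39172249] [0.04593045 0.20832032 0.01809144]
10 -62.8 [ 0.14 -0.11  0.01] [ 0.5 -0.2  3.4] 0.125 12.6
21 -73.8 [ 0.35 -0.02  0.08] [-0.3  1.5  5.4] 0.129 13.0
32 -84.7 [ 0.29 -0.01 -0.09] [-0.1  0.7  5.4] 0.125 13.4
43 -95.7 [ 0.3   0.04 -0.05] [-0.1  1.   5.1] 0.126 13.8
54 -106.7 [ 0.32  0.02 -0.06] [-0.3  0.8  5. ] 0.128 14.2
65 -117.7 [ 0.34  0.02 -0.08] [-0.1  1.5  5.2] 0.128 14.6
70 -122.6 [ 0.3  -0.04  0.06] [1.  0.2 5.5] 0.127 15.0
75 -127.6 [ 0.09 -0.19  1.49] [ 0.7 -0.   5.5] 0.126 15.3
[548.69781644 -43.32742798 139.25043532]
```

View pics/e.png

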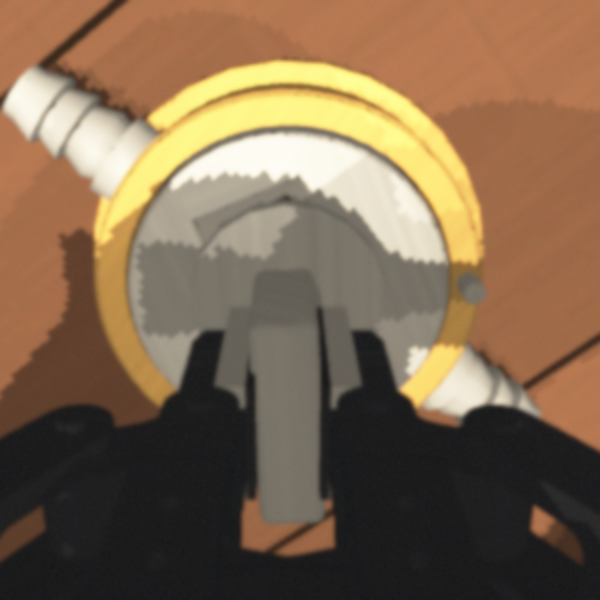

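Torque jumped to 1.5 N m, so the core is at its stop with the key at its play limit against the slot. The flare edge shows about 18° against the key. Next: relax, release, retreat and check.

Run:
```python
from h import *
r=np.radians
manip.movep((548.3,-43.4,139.3),down(r(-125.5))); manip.pause(.1)
print(manip.current_wrist_torque().round(2) if hasattr(manip.current_wrist_torque(),'round') else manip.current_wrist_torque())
let_go(); manip.pause(.2); print(manip.current_finger_gap())
manip.servo_line((548.3,-43.4,260),feed=100); manip.pause(.3)
p=pose(); print(manip.current_time_s(),manip.current_wrist_force(),p)
w=vision.get_image("wrist"); s=vision.get_image("side")
cv2.imwrite("pics/w_f.png",w); cv2.imwrite("pics/s_f.png",s)
cv2.imwrite("pics/f.png",np.hstack([cv2.resize(w[70:290,200:420],(400,400)),cv2.resize(s[110:230,260:380],(400,400))]))
```

```text
[ 0.11 -0.67  0.91]
0.9979886612484037
18.3333 [-1.09748624 -0.19982683 -0.1941953 ] (array([548.24077197, -43.41924231, 259.6639195 ]), array([ 9.52390301e-01, -3.04881279e-01, -3.06346429e-04,  1.63854902e-04]))
```

View pics/f.png

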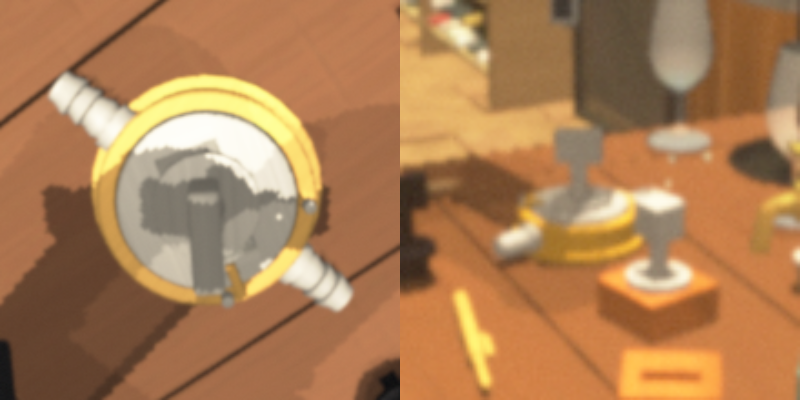

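The pointer (crop 234,280) lies against the shut pin (228,298). The key stands upright and centred with its collar down, the square key is undisturbed, and the gripper is clear.

```bash
python3 -c "
from bench import order; print(order.hand_in())"
```

```text
the job is handed in; nothing more can be done
None
```

The job is handed in, with no verdict returned: the last pictures show the bar key upright and home in the valve, the core turned clockwise to its shut stop, the gripper clear, and the square key still in its stand.

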